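# Unhook the bushing carrier and eject its bushing

## Task

Take the bushing carrier off the barbed hook: raise it, tilt it and work its eye out over the barb, with the bushing still home in its recess and without turning the carrier over. Then set it upright over the pin of the ejector plate and press it fully down onto the plate, so that the pin pokes the tight bushing up out of the block, and leave it standing there. Leave the small things lying around where they are.

Things in the scene. Friction and masses are not known exactly. Their poses are not given: they have to be found in the camera images.
- hook_stand: Fixed steel hook stand: round foot 80 mm across, 12 mm thick; post 12 mm thick at its centre, nothing higher than the hook. Origin: centre of the foot's underside; z up; x is the way the hook arm points. The arm is a round bar 7 mm thick, its axis level at z = 155 mm, y = 0, from the post out to x = 85 mm (the bend).
- hook_bend (a point): Point on the arm's axis (x = 85 mm, z = 155 mm of the stand) where the arm bends up into a straight nose, 7 mm thick and 32 mm long, rising 55 degrees above level and still pointing outward.
- hook_tip (a point): Centre of the nose's end, 18.4 mm further out and 26.2 mm higher than hook_bend. From here the barb, 6 mm thick and 12 mm long, points level straight back toward the post.
- carrier: Loose bushing carrier, about 0.24 kg. Origin: centre of the block's underside; z up. Aluminium block 60 x 50 x 26 mm (x, y, z), with an upright frame of 6 mm round bars on it: uprights at y = +-21.5 mm and two cross bars along y, axes at z = 84 and 118 mm (x = 0). Under the block's middle an 18 mm access hole, 6 mm long, leads up into the recess with the bushing.
- carrier_eye (a point): Middle of the upper cross bar's axis (z = 118 mm). The eye between the cross bars is 28 mm high, 37 mm wide. It hangs on the hook arm, which passes through the eye along the carrier's x; the upper bar rests on the arm 22 to 38 mm short of the bend. Held level, the eye is 2 mm too low to get past nose and barb.
- carrier_tab (a point): Middle of the grey grip tab that stands on the upper bar: x = -24 to +1 mm (set back toward the post), y = +-7 mm, z = 118 to 166 mm; this point: x = -11.5, z = 145 mm. Pinch it across y. Way out, with 3 mm to spare: upper bar raised and brought to 3 mm short of the bend, lower bar swung 30 degrees outward while the upper rises to 32 mm above the arm's axis, then out and up along the nose.
- bushing (a joint): Height of the brass bushing (25 mm across, 19.5 mm high) above its home in the carrier's recess, m: 0 = home, its top flush with the block; up to 0.018. It is tight: it takes about 7 N to move it, and it stays where it is left.
- ejector: Fixed steel ejector plate 86 x 76 x 10 mm with an upright pin in its centre, 8 mm thick, its end 32 mm above the work surface. Origin: centre of its underside; z up. Pin and bushing meet when the carrier is still 16 mm above the plate; fully down, the bushing is pushed up 16 mm. Any turn of the carrier about the vertical will do.
- ejector_seat (a point): Centre of the plate's top face, on the pin's axis, 10 mm above the work surface.
- nippers: Bystander: small nippers with green grips, 36 x 117 x 11 mm, lying on the table. Origin: centre of its underside.
- eraser: Bystander: eraser in a sleeve, 16 x 36 x 11 mm. Origin: centre of its underside.
- awl: Bystander: wood-handled awl, 18 x 97 x 18 mm. Origin: centre of its underside.
- solder_stick: Bystander: short solder bar, 12 x 100 x 8 mm. Origin: centre of its underside.
- cap: Bystander: bottle cap lying open side up, 30 x 30 x 15 mm. Origin: centre of its underside.
There are look-alikes about, which are no part of the job. What is shaped like the carrier but orange is not meant.

How it is judged:
By the outcome, as a careful person would: the job done as asked, in the order asked, and still so for the second after the job is handed in, with the robot touching nothing.
It also fails if it takes over 58 s, if anything falls off the work surface, if the arm or the gripper's body presses on something with over 40 N, if the wrist force passes 120 N, or if a joint passes its speed limit or range.

## Robot

A 6-joint arm with a two-finger parallel gripper is mounted at the origin on a cart in front of the work surface, level with it; the furniture and walls round the work are solid. World frame = base frame: x ahead of the robot, y to its left, z up, the work surface at z = 0. Lengths are in mm, angles in degrees, forces in N, time in s.
With the tool pointing down it reaches from about 300 to 850 mm from the base axis. Payload 4.2 kg.
Tool frame: the origin (TCP) lies at the centre of the arm's flange, where the gripper is bolted on; the fingertips stand 191 mm ahead of it and the grasp point (between the pads) lies 172 mm ahead of it; z points along the fingers, y is the direction in which the jaws open and shut (so a half turn about z gives the same grasp; the last joint's range is limited). The gripper opens to 91 mm and grips with 3 to 60 N. Pads are 32 mm wide; open, the fingers measure 118 mm over their backs; the gripper's body (76 mm by 178 mm) begins 60 mm behind the grasp point.
Start: joints at [-64.859, 18.312, 89.639, -0, 72.044, -1.146], TCP at [254.65, -515.535, 404.776] pointing down, gripper open.
Joint ranges: [-177.97, 177.97], [-48.28, 115.42], [12.27, 149.76], [-77.06, 257.06], [2.81, 150.46], [-146.56, 146.56]. Speed limits (degrees/s): [147.25, 147.25, 180, 180, 180, 180].

## Interface

Orientations are given as [roll, pitch, yaw] about the fixed x, y, z axes, in that order (R = Rz(yaw) Ry(pitch) Rx(roll)).
In Python, from workcell import status, vision, ticket gives the robot as it stands.
- The arm moves only by the shell command python3 -m jog 'ROWS' [FORCE]. ROWS is JSON, a list of rows, each a list of 7 numbers: the finger opening in m, from 0 to 0.0912, then the shift along the tool's x, y, z in m, then the turn, a rotation vector about the tool's x, y, z in rad. A call has 1 to 12 rows; each row shifts and turns the commanded pose from where the row before left it, along the tool's axes as they then stand; what a row does not reach is not made up. A row lasts 1/8 s, in which the tool goes at most 62.5 mm and 10.7 degrees, less where a joint would pass 70% of its speed; a pose out of reach is approached as far as the arm can. A call with a gripper value outside its range is refused whole. The fingers move at their own pace and stop on an object; FORCE is the grip in N (left out, the last holds). Time passes only in rows, so rows that do not move let the fingers close. It gives the time, the measured TCP pose, the force and the opening at its end, in the units of the state.
- status.state(): the state, without advancing time (a new reading comes with each control period).
- vision.grab_frame(name): name is "scene" or "top" or "wrist"; returns a dict with "color" (384x512x3 uint8, blue, green, red), "depth" (384x512 float32, mm along the optical axis (not along the pixel's ray), 0 where there is no reading), "fov_y" (degrees; the focal length in pixels is half the picture's height over the tangent of half this angle, whatever the lens; pixels are square), "cx", "cy" (the principal point, pixels), "pose" (4x4, takes a point from camera to world coordinates). Camera axes: x right, y down, z forward; pixel columns grow to the right and rows downward; lengths in mm; the calibration is good to about 2 mm. A picture is of the moment at which its call begins.
- ticket.job_done(): hands the job in, once; it reports no verdict.
Trained networks look in the newest picture that a camera, given by its name, has taken for a name from the list of things; names that differ only in an ending like _2 or _b are one class to them, and where a whole thing is asked for, a point or a joint stands for the part that bears it (a point fixed in the world has none). Each returns a list of dicts, best first, with "p" (0 to 1); they miss things now and then, are a little off and sometimes report something else, mostly with a low value. They report only what shows in the picture. A call takes as long as a camera call. They do not tell look-alikes from the thing itself.
- vision.find_in(camera, label): "location" ([x, y, z] in mm, in world coordinates, good to about 4 mm: the middle of the surface that is visible of it).
- vision.silhouettes(camera, label): "pixels" (384x512 bool, what is visible of it).
The state is a dict: "time_s": time; "qpos": joint angles; "qvel": joint speeds; "effort": joint torques, N m; "ee_pos": TCP position; "ee_rot": TCP orientation; "force": force on the tool from outside, world axes, zero at the start; "torque": the same for the moment, N m; "gripper_width": finger opening in mm.
Only numpy, scipy, OpenCV 4.12 (cv2) and the standard library are available. Lean on these libraries where they do the work, as an engineer would, in place of code of your own. Each camera call takes 0.05 s, during which the arm holds its last target.

## Working session

There is one attempt and no reset: what is moved stays moved. The work goes in short steps, Python scripts to look and compute and a shell command to move; the robot and the scene stay as the last step left them, time stands still between calls to the robot, and variables do not carry over. Pictures are saved under pics/ and viewed, and the job is handed in when it is done.

```bash
ls; mkdir -p pics; python3 - <<'E'
from workcell import status, vision
import cv2
print(status.state())
for n in ("scene","top","wrist"):
    f=vision.grab_frame(n); cv2.imwrite(f"pics/{n}0.png",f["color"]); print(n,f["fov_y"],f["cx"],f["cy"],f["pose"].round(3).tolist())
    for l in ("hook_stand","carrier","ejector","nippers","eraser","awl","solder_stick","cap","carrier_tab","carrier_eye","hook_tip","hook_bend","ejector_seat"):
        for d in vision.find_in(n,l)[:3]: print(n,l,round(d["p"],2),[round(x) for x in d["location"]])
E
```

```text
pics
{'time_s': 0.0, 'qpos': array([-6.48601517e+01,  1.83528950e+01,  8.97084835e+01, -2.75901005e-05,
        7.20405035e+01, -1.14564329e+00]), 'qvel': array([-0.03938208,  0.1081132 ,  0.03353574,  0.02127096, -0.00056178,
        0.04486496]), 'effort': array([ 2.58531574e-03, -4.12452221e+01, -2.31975460e+01,  7.29768584e-02,
        4.56742477e-02, -1.40388420e-04]), 'ee_pos': array([ 254.56888389, -515.39437888,  403.89330727]), 'ee_rot': array([-1.79898138e+02, -2.01079451e-03,  2.62854984e+01]), 'force': array([ 0.63613722, -0.21489168, -0.39955381]), 'torque': array([ 0.01384178, -0.0163382 , -0.00669695]), 'gripper_width': 91.16852143617707}
scene 51.5389723509849 254.09191665896947 197.12695810396738 [[0.52, -0.409, 0.75, -357.501], [-0.854, -0.225, 0.47, -747.883], [-0.024, -0.885, -0.466, 709.806], [0.0, 0.0, 0.0, 1.0]]
scene hook_stand 0.67 [590, -37, 11]
scene carrier 0.78 [611, 13, 72]
scene carrier 0.68 [773, -3, 115]
scene carrier 0.6 [802, 126, 33]
scene ejector 0.78 [400, -324, 9]
scene nippers 0.49 [494, -165, 6]
scene eraser 0.43 [546, -144, 15]
scene eraser 0
[... 806 characters left out ...]
1 [407, -320, 7]
top ejector 0.53 [614, 14, 73]
top nippers 0.51 [495, -162, 6]
top nippers 0.33 [401, -463, 12]
top eraser 0.47 [552, -141, 12]
top awl 0.72 [402, -461, 14]
top cap 0.6 [526, -218, -1]
top carrier_tab 0.97 [801, 126, 26]
top carrier_eye 0.81 [612, 10, 69]
top carrier_eye 0.62 [804, 131, 25]
top carrier_eye 0.6 [774, -6, 27]
top hook_tip 0.55 [596, -28, 11]
top hook_bend 0.6 [592, -31, 13]
top ejector_seat 0.81 [409, -318, 14]
wrist 58.7555326395664 258.6296518431473 193.97768420784664 [[0.442, -0.863, -0.244, 323.089], [-0.897, -0.425, -0.12, -481.492], [-0.0, 0.272, -0.962, 383.985], [0.0, 0.0, 0.0, 1.0]]
wrist awl 0.68 [391, -470, 15]
wrist solder_stick 0.96 [334, -426, 9]
```

View pics/scene0.png

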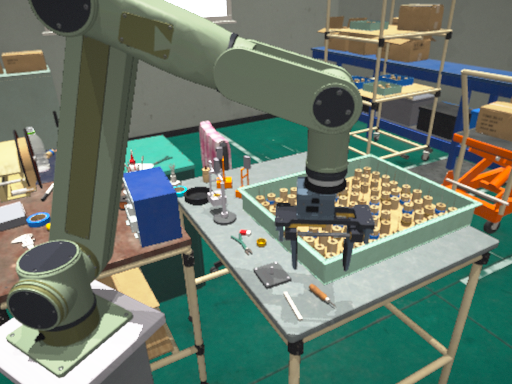

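View pics/top0.png

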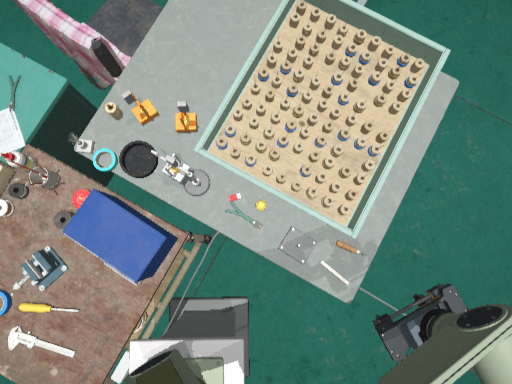

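```bash
python3 - <<'E'
import cv2
a=cv2.imread("pics/scene0.png"); b=cv2.imread("pics/top0.png")
cv2.imwrite("pics/scene0c.png",cv2.resize(a[0:200,200:460],None,fx=3,fy=3,interpolation=cv2.INTER_CUBIC))
cv2.imwrite("pics/top0c.png",cv2.resize(b[0:190,60:260],None,fx=3.1,fy=3.1,interpolation=cv2.INTER_CUBIC))
E
```

```text
(no output)
```

View pics/scene0c.png

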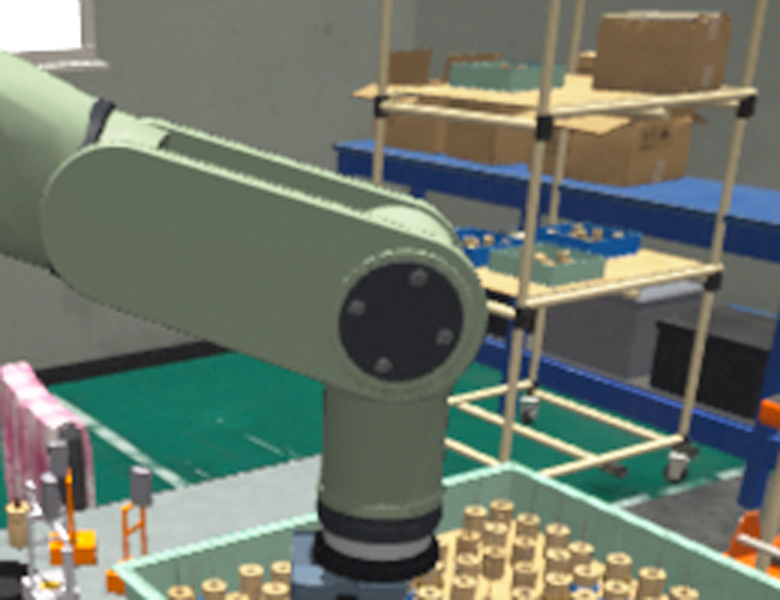

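View pics/top0c.png

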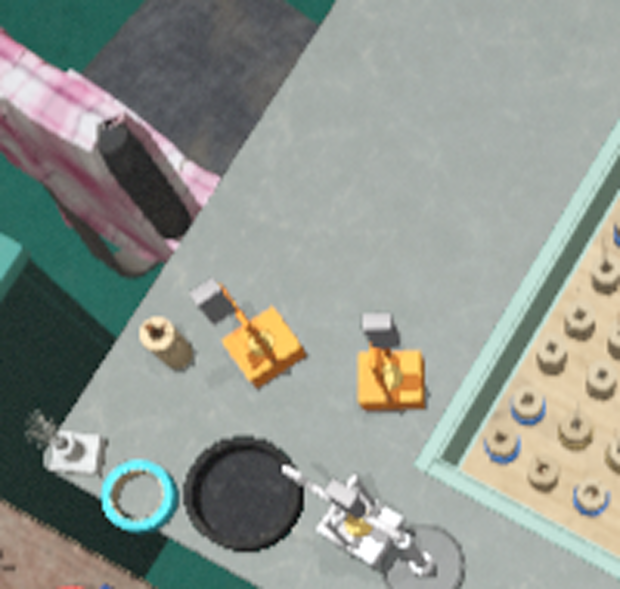

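The real carrier (aluminium, grey tab) hangs on the hook at top px ~(173,165). The orange look-alikes stand at (145,110) and (186,122), and the ejector is at (297,245). Next I'll measure the hook axis, the tab and the ejector from the top and scene pictures.

```bash
cat > h.py <<'E'
import numpy as np, cv2, math
from workcell import status, vision
from scipy.spatial.transform import Rotation as R
def K(f):
    H=f["color"].shape[0]; return H/2/math.tan(math.radians(f["fov_y"]/2))
def ray(f,u,v):
    P=np.array(f["pose"]); d=np.array([(u-f["cx"])/K(f),(v-f["cy"])/K(f),1.]); return P[:3,3],P[:3,:3]@d
def atz(f,u,v,z):
    o,d=ray(f,u,v); return o+d*(z-o[2])/d[2]
def cloud(f):
    P=np.array(f["pose"]); v,u=np.mgrid[0:384,0:512]; z=f["depth"]
    X=np.stack([(u-f["cx"])/K(f)*z,(v-f["cy"])/K(f)*z,z],-1)
    return X@P[:3,:3].T+P[:3,3]
def proj(f,p):
    P=np.array(f["pose"]); q=(np.asarray(p,float)-P[:3,3])@P[:3,:3]; return q[...,0]/q[...,2]*K(f)+f["cx"],q[...,1]/q[...,2]*K(f)+f["cy"]
E
python3 - <<'E'
from h import *
f=vision.grab_frame("top")
C=cloud(f)
np.set_printoptions(linewidth=200)
c=f["color"]
cv2.imwrite("pics/t1.png",cv2.resize(c[140:200,145:215],None,fx=10,fy=10,interpolation=cv2.INTER_CUBIC))
cv2.imwrite("pics/t2.png",cv2.resize(c[215:275,265:335],None,fx=10,fy=10,interpolation=cv2.INTER_CUBIC))
for v in range(148,186,3): print(v,[int(C[v,u,2]) for u in range(148,212,2)])
m=(vision.silhouettes("top","carrier_tab")); print([ (d["p"],d["pixels"].sum(),np.argwhere(d["pixels"]).mean(0)) for d in m])
E
```

```text
148 [8, 29, 34, 0, 1, 0, 3, 1, 0, 0, 1, 2, 0, 0, 2, 2, 0, 0, 2, 1, 0, 1, -2, 86, 84, 84, 78, 86, 55, 28, 1, 13]
151 [7, 6, 180, 181, -3, 0, 0, 0, -3, 0, 1, -2, -3, 0, 0, 0, -2, 3, 2, 0, 2, 0, 0, -1, 84, 87, 86, 84, 83, 83, 83, 12]
154 [8, 8, 9, 29, 167, 167, 2, 0, 0, -1, 208, 2, 162, 164, 1, -2, -3, 1, 3, 0, 3, 1, 3, 0, 0, 0, 0, 84, 84, 87, 81, 85]
157 [7, 7, 7, 33, 30, -1, 157, 156, 154, 209, 208, 209, 207, 67, 133, 0, 3, 1, 1, 0, 0, 3, 0, -2, 2, 2, 2, -4, -4, 81, 85, 83]
160 [6, 6, 5, 31, 29, 0, 2, 0, 153, 196, 208, 210, 212, 208, 191, 97, 1, 1, -1, 1, 3, 2, 4, 1, -1, 0, 1, 0, -2, 3, 1, 4]
163 [6, 6, 30, 31, 27, 1, -2, 4, 1, 161, 165, 184, 207, 193, 178, 67, 67, 71, 69, -2, 1, 0, 0, 2, 0, -3, -2, 0, 1, 1, 0, 4]
166 [6, 2, 31, 27, 10, 2, 2, 0, 162, 164, 70, 130, 71, 169, 164, 161, 155, 67, 65, 66, 64, -2, 0, 1, 0, 0, 0, -1, 0, 2, -1, 0]
169 [31, 30, 31, 15, 0, 2, 0, 70, 68, 149, 130, 68, 69, 63, 65, 67, 68, 160, 160, 70, 60, -1, -4, 11, 6, 6, 5, 0, 3, -3, 0, 0]
172 [29, 20, 8, 0, -1, 0, 0, 0, 49, 65, 113, 102, 69, 66, 69, 71, 68, 68, 69, 153, 151, 140, 10, 13, 11, 11, 12, 11, 9, -2, -2, -1]
175 [11, 2, 0, 0, -1, -4, 0, 0, -2, 0, -1, 71, 70, 68, 70, 70, 66, 70, 61, 13, 140, 138, 130, 9, 10, 12, 15, 13, 11, 10, -1, 1]
178 [0, -1, -1, 0, -1, -1, 2, 0, -5, -1, -2, 3, 2, 55, 70, 66, 68, 62, 14, 10, 12, 11, 103, 87, 26, 22, 11, 10, 12, 5, 13, 0]
181 [3, -1, 2, -3, 0, 3, 0, 2, 0, 1, -1, 0, -5, 0, 1, 0, 62, -3, 12, 12, 7, 9, 27, 53, 44, 28, 10, 11, 11, 9, 13, 0]
184 [0, 2, 1, -2, 1, 1, 3, 0, -1, 0, 0, -1, -2, -1, 0, 0, 2, -1, 14, 10, 11, 10, 10, 24, 23, 18, 11, 10, 9, 10, 14, -1]
[(0.97, np.int64(467), array([167.78372591, 175.16916488])), (0.56, np.int64(513), array([107.27680312, 140.77582846])), (0.55, np.int64(527), array([117.90512334, 184.72675522]))]
```

View pics/t1.png

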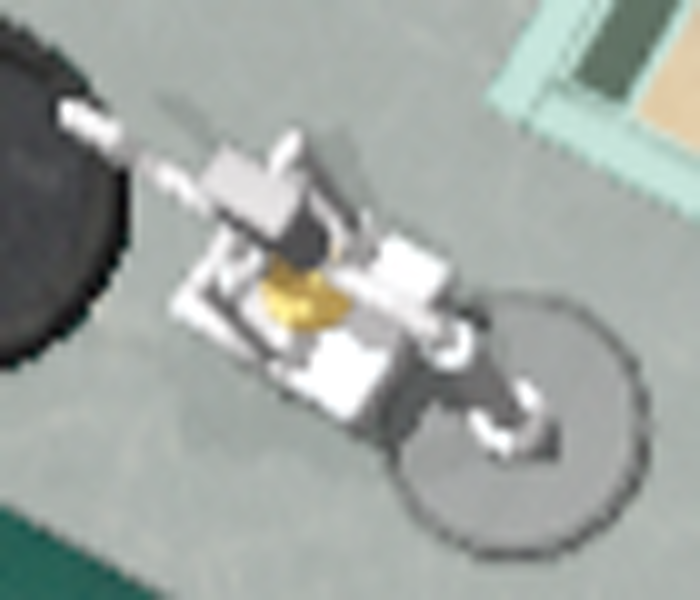

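View pics/t2.png

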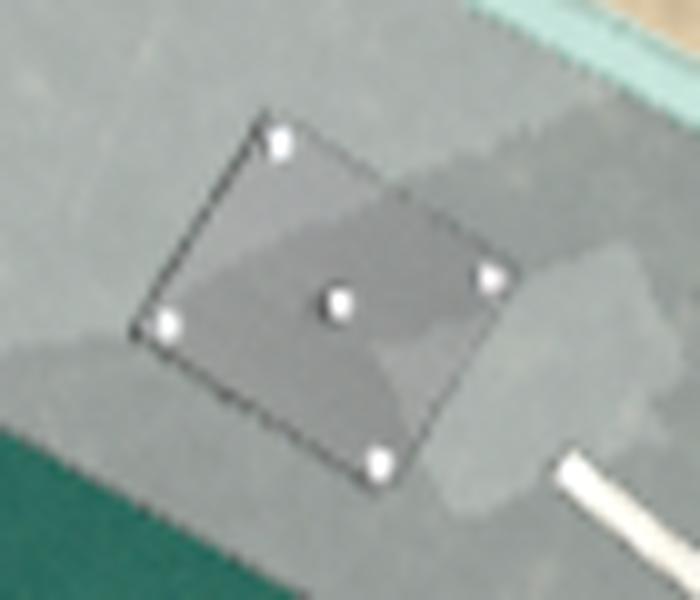

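```bash
python3 - <<'E'
from h import *
f=vision.grab_frame("top"); C=cloud(f)
q=lambda X,Y,u0,v0:((X+.5)/10-.5+u0,(Y+.5)/10-.5+v0)
foot=atz(f,*q(520,427,145,140),12); tip=atz(f,*q(68,112,145,140),181)
post=atz(f,*q(458,347,145,140),158)
tab=atz(f,*q(256,191,145,140),209.5)
print("foot",foot,"tip",tip,"post",post,"tab",tab)
d=tip-foot; print(np.hypot(d[0],d[1]), math.degrees(math.atan2(d[1],d[0])))
d=tip-post; print(np.hypot(d[0],d[1]), math.degrees(math.atan2(d[1],d[0])))
# tab corners
for p in ((230,148),(200,188),(272,238),(312,192)): print("tabc",atz(f,*q(*p,145,140),209.5))
# ejector
cs=[atz(f,*q(*p,265,215),10) for p in ((265,112),(520,272),(380,492),(133,330))]
print("ej",np.mean(cs,0),[np.linalg.norm(cs[i]-cs[(i+1)%4]) for i in range(4)])
print("pin",atz(f,*q(340,302,265,215),32))
e=cs[1]-cs[0];print(math.degrees(math.atan2(e[1],e[0])))
# block corners crop z=161.5-118+26=69.5
for p in ((400,235),(452,275),(345,420),(180,300)): print("blk",atz(f,*q(*p,145,140),69.5))
w=np.argwhere((C[145:172,160:185,2]>203)&(C[145:172,160:185,2]<215)); P=C[w[:,0]+145,w[:,1]+160]; print(P.mean(0),len(P))
# walls of bin: height
print(C[148:152,200:206,2])
E
```

```text
foot [593.55841784 -28.4852128   12.        ] tip [646.93931797  62.93826349 181.        ] post [589.78486312 -31.72233543 158.        ] tab [619.12510843   9.73420436 209.5       ]
105.86676776180609 59.7199367456054
110.57694469226603 58.87713693206388
tabc [629.91025794  16.18062501 209.5       ]
tabc [620.08485144  23.28506068 209.5       ]
tabc [607.42762145   5.71088875 209.5       ]
tabc [618.66144322  -3.81066137 209.5       ]
ej [ 406.77926517 -318.0891684    10.        ] [np.float64(86.18706648691109), np.float64(75.0572369603346), np.float64(83.76772616253247), np.float64(73.75799462958585)]
pin [ 406.48973214 -319.37410104   32.        ]
-123.26053578489959
blk [639.05769131  -2.16577939  69.5       ]
blk [627.35802309 -16.82090505  69.5       ]
blk [586.60075395  12.71623236  69.5       ]
blk [621.43985268  59.19646805  69.5       ]
[619.86231296  11.23251005 208.21761691] 64
[[79.68835342 85.63407615 84.58290997 61.65109773 51.48378574 43.97060252]
 [84.6600357  84.89943417 79.98106757 82.1227816  83.72460091 32.35440649]
 [86.92890044 83.82328962 86.2048093  86.72571687 81.53004153 84.98228732]
 [82.98672969 83.30455075 88.0855844  88.3910332  86.66902806 83.42497077]]
```

```bash
cat > plan.py <<'E'
import numpy as np, math
from scipy.sparse import coo_matrix
from scipy.sparse.csgraph import dijkstra
T=np.array([18.4,26.2])
def seg(a,b,n): return np.linspace(a,b,n)
def pts(a,b,r):
    n=max(2,int(np.hypot(*(np.array(b)-a))/1.0)); return [(p[0],p[1],r) for p in seg(np.array(a,float),np.array(b,float),n)]
H=np.array(pts((-79,0),(0,0),3.5)+pts((0,0),T,3.5)+pts(T,T-[12,0],3.0)+pts((-85,-150),(-85,0),6))
def clear(X,Z,th):
    # th: lower bar outward. carrier coords rel upper bar (dx,dz); rot: down dir -> (sin,-cos)
    s,c=np.sin(th),np.cos(th)
    rx=H[:,0]-X; rz=H[:,1]-Z
    lx=c*rx+s*rz; lz=-s*rx+c*rz   # local coordinates
    r=H[:,2]
    def rect(x0,x1,z0,z1):
        dx=np.maximum(np.maximum(x0-lx,lx-x1),0);dz=np.maximum(np.maximum(z0-lz,lz-z1),0);return np.hypot(dx,dz)
    return min((np.hypot(lx,lz)-3-r).min(),(np.hypot(lx,lz+34)-3-r).min(),(rect(-24,1,0,48)-r).min(),(rect(-30,30,-118,-92)-r).min())
if __name__=="__main__":
    xs=np.arange(-30,66,1.5);zs=np.arange(6.5,80,1.5);ts=np.radians(np.arange(0,46,3))
    G=np.array([[[clear(x,z,t) for t in ts] for z in zs] for x in xs])
    print(G.shape,(G>0).sum())
    idx=np.arange(G.size).reshape(G.shape); I=[];J=[];W=[]
    cost=lambda g:1/np.clip(g,0.05,6)**3+0.02
    for dx in(-1,0,1):
        for dz in(-1,0,1):
            for dt in(-1,0,1):
                if (dx,dz,dt)<=(0,0,0):continue
                sl=lambda n,d:(slice(max(0,-d),n-max(0,d)),slice(max(0,d),n-max(0,-d)))
                a=tuple(sl(n,d)[0] for n,d in zip(G.shape,(dx,dz,dt)));b=tuple(sl(n,d)[1] for n,d in zip(G.shape,(dx,dz,dt)))
                ga,gb=G[a].ravel(),G[b].ravel();k=(np.minimum(ga,gb)>0)
                I.append(idx[a].ravel()[k]);J.append(idx[b].ravel()[k]);L=math.sqrt(dx*dx+dz*dz+(1.5*dt)**2);W.append(L*(cost(ga)+cost(gb))[k])
    M=coo_matrix((np.concatenate(W),(np.concatenate(I),np.concatenate(J))),shape=(G.size,)*2).tocsr()
    s=idx[2,1,0]
    D,P=dijkstra(M,directed=False,indices=s,return_predecessors=True)
    g=idx[len(xs)-1][:, :].ravel(); g=g[np.argmin(D[g])]
    path=[]
    while g>=0: path.append(g);g=P[g]
    for n in path[::-1]:
        i,j,k=np.unravel_index(n,G.shape);print(round(xs[i],1),round(zs[j],1),round(math.degrees(ts[k])),round(G[i,j,k],1))
E
python3 plan.py
```

```text
(64, 49, 16) 32105
-27.0 8.0 0 1.5
-27.0 9.5 0 3.0
-25.5 11.0 0 4.5
-24.0 12.5 3 6.0
-22.5 12.5 3 6.0
-21.0 12.5 3 6.0
-19.5 12.5 3 6.0
-18.0 14.0 6 7.5
-16.5 15.5 9 8.2
-15.0 15.5 12 7.0
-13.5 17.0 15 7.3
-12.0 17.0 18 6.1
-10.5 18.5 21 6.4
-9.0 20.0 24 5.6
-7.5 21.5 27 5.3
-6.0 23.0 30 6.2
-6.0 24.5 33 6.1
-6.0 26.0 33 5.2
-4.5 27.5 33 5.0
-4.5 29.0 33 4.7
-3.0 30.5 33 4.3
-3.0 32.0 33 4.2
-1.5 33.5 33 4.6
0.0 35.0 33 4.9
1.5 36.5 33 5.3
3.0 38.0 33 5.7
4.5 38.0 33 6.0
6.0 39.5 33 7.3
7.5 39.5 33 7.3
9.0 39.5 33 6.7
10.5 41.0 33 7.2
12.0 41.0 33 6.4
13.5 42.5 33 6.8
15.0 44.0 33 7.2
16.5 44.0 33 6.4
18.0 45.5 33 6.9
19.5 45.5 33 6.1
21.0 47.0 33 6.5
22.5 48.5 33 7.1
24.0 48.5 33 6.6
25.5 48.5 33 6.3
27.0 48.5 33 6.2
28.5 48.5 33 6.2
30.0 48.5 33 6.2
31.5 48.5 33 6.2
33.0 48.5 33 6.2
34.5 48.5 33 6.2
36.0 48.5 33 6.1
37.5 48.5 33 5.8
39.0 48.5 33 5.7
40.5 48.5 33 5.9
42.0 48.5 33 6.4
43.5 48.5 33 7.0
45.0 48.5 33 7.8
46.5 48.5 33 8.7
48.0 48.5 33 9.7
49.5 48.5 33 10.8
51.0 48.5 33 12.0
52.5 48.5 33 13.2
54.0 48.5 33 14.5
55.5 48.5 33 15.8
57.0 48.5 33 17.0
58.5 48.5 33 18.3
60.0 48.5 33 19.5
61.5 48.5 33 20.8
63.0 48.5 33 22.1
64.5 48.5 33 23.3
```

```bash
python3 -m jog '[[0.0912,0,0,-0.046,0,0,0],[0.0912,0.051,-0.028,0,0,0,0],[0.0912,0.051,-0.028,0,0,0,0],[0.0912,0.051,-0.028,0,0,0,0],[0.0912,0.051,-0.028,0,0,0,0],[0.0912,0.051,-0.028,0,0,0,0],[0.0912,0.051,-0.028,0,0,0,0],[0.0912,0.051,-0.028,0,0,0,0],[0.0912,0.051,-0.028,0,0,0,0],[0.0912,0.051,-0.028,0,0,0,0],[0.0912,0.051,-0.028,0,0,0,0],[0.0912,0,0,0,0,0,0]]' 60
```

```text
time_s: 3.75
ee_pos: [589.6, -35.5, 450.0]
ee_rot: [-180.0, -0.0, 26.6]
force: [-1.4, -0.5, -0.9]
gripper_width: 91.3
```

```bash
python3 -m jog '[[0.0912,0.025,-0.015,0,0,0,-0.145],[0.0912,0.025,-0.015,0,0,0,-0.145],[0.0912,0,0,0,0,0,-0.145],[0.0912,0,0,0,0,0,-0.14],[0.0912,0,0,0,0,0,0]]' 60
python3 - <<'E'
from h import *
s=status.state();print(s["time_s"],s["ee_pos"],s["ee_rot"],s["qpos"],s["force"])
for n in("wrist","scene"):
    f=vision.grab_frame(n); cv2.imwrite(f"pics/{n}1.png",f["color"]); np.save(f"{n}1.npy",f,allow_pickle=True)
E
```

```text
time_s: 4.38
ee_pos: [615.3, 11.6, 450.8]
ee_rot: [-180.0, 0.0, 59.1]
force: [0.7, 0.7, -0.1]
gripper_width: 91.3
4.375 [615.34573355  11.57441569 450.79464884] [-1.79998063e+02  3.27711929e-02  5.90873033e+01] [ 1.33126223e-02  2.07154651e+01  7.94191396e+01 -2.75449112e-02
  7.98839001e+01  3.09308523e+01] [ 0.70184867  0.72244494 -0.07127858]
```

View pics/wrist1.png

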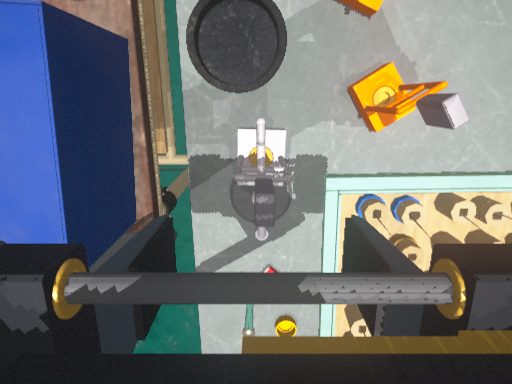

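View pics/scene1.png

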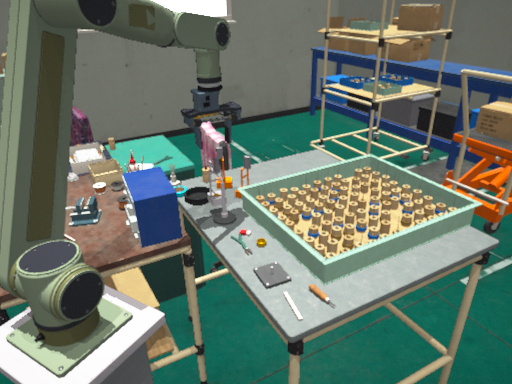

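```bash
python3 - <<'E'
from h import *
f=np.load("wrist1.npy",allow_pickle=True).item()
cv2.imwrite("pics/w1c.png",cv2.resize(f["color"][105:250,205:325],None,fx=4,fy=4,interpolation=cv2.INTER_CUBIC))
s=np.load("scene1.npy",allow_pickle=True).item()
cv2.imwrite("pics/s1c.png",cv2.resize(s["color"][110:240,170:270],None,fx=4.5,fy=4.5,interpolation=cv2.INTER_CUBIC))
C=cloud(f)
for v in range(118,245,6): print(v,[int(x) for x in C[v,238:290:3,2]])
E
```

```text
118 [-1, 0, -1, 0, 0, 0, 0, 183, 182, -1, -1, 0, -1, 0, -1, -1, -1, 0]
124 [0, 0, 0, 0, -1, -2, 179, 183, 183, 179, -2, 0, 0, 0, -1, -1, 0, 0]
130 [69, 68, 68, 67, 69, 68, 174, 183, 184, 68, 67, 68, 66, 68, 67, 69, -1, 0]
136 [67, 69, 67, 68, 69, 69, 165, 183, 183, 67, 68, 68, 67, 68, 68, 68, 0, 0]
142 [68, 67, 69, 69, 68, 68, 155, 181, 182, 69, 67, 67, 67, 69, 68, 68, 0, 0]
148 [69, 69, 67, 429, 68, 65, 67, 156, 156, 68, 64, 68, 67, 67, 67, 67, -2, -1]
154 [69, 69, 69, 68, 68, 67, 63, 157, 157, 62, 67, 66, 67, 68, 67, 67, 0, 0]
160 [100, 99, 68, 67, 69, 67, 63, 157, 155, 62, 67, 65, 68, 67, 90, 97, 0, 0]
166 [131, 127, 128, 129, 129, 126, 128, 157, 156, 127, 126, 126, 125, 126, 127, 124, 126, 0]
172 [155, 67, 68, 68, 67, 68, 68, 157, 158, 127, 126, 127, 127, 127, 128, 128, 148, 150]
178 [163, 162, 163, 163, 163, 164, 165, 165, 166, 167, 165, 163, 164, 162, 162, 163, 162, 161]
184 [11, 68, 68, 68, 67, 68, 184, 185, 186, 185, 185, 183, 66, 67, 68, 10, 11, 8]
190 [11, 12, 12, 11, 10, 12, 200, 203, 201, 202, 201, 201, 193, 10, 10, 12, 11, 10]
196 [12, 11, 10, 11, 11, 26, 207, 206, 208, 208, 207, 207, 207, 10, 10, 10, 10, 9]
202 [10, 11, 10, 10, 11, 24, 207, 208, 208, 208, 208, 206, 208, 10, 10, 10, 12, 9]
208 [11, 11, 11, 12, 11, 10, 208, 208, 207, 208, 208, 208, 207, 11, 10, 10, 8, -1]
214 [0, 11, 10, 12, 12, 10, 208, 207, 207, 207, 207, 208, 206, 10, 10, -2, 0, 0]
220 [-2, 0, -2, 9, 11, 10, 208, 208, 208, 207, 207, 207, 206, 0, -1, 1, 0, -1]
226 [0, 0, -1, 0, 0, 0, 128, 156, 207, 207, 206, 207, 0, 0, -1, 0, -1, -2]
232 [-2, -2, 0, 0, -1, -2, 138, 153, 153, 151, 0, 0, 0, -1, 0, 0, -1, -1]
238 [-1, -1, -1, 0, -1, -1, 0, 138, 139, 138, -1, 0, -1, -2, -1, -2, -1, 0]
244 [-2, -1, 0, -1, 0, -1, 0, -1, 0, -1, 0, -1, 0, 0, -2, -1, -1, -1]
```

View pics/w1c.png

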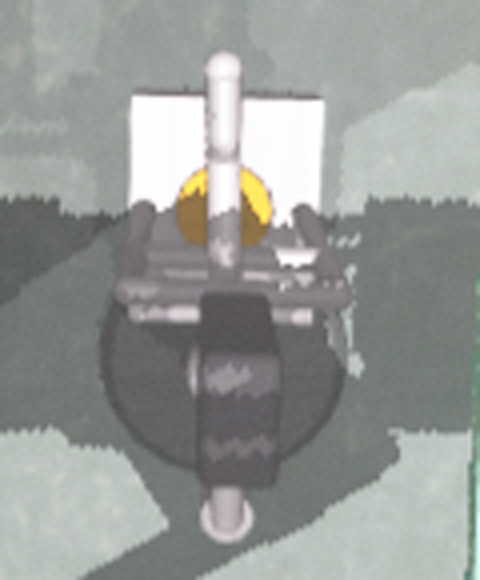

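View pics/s1c.png

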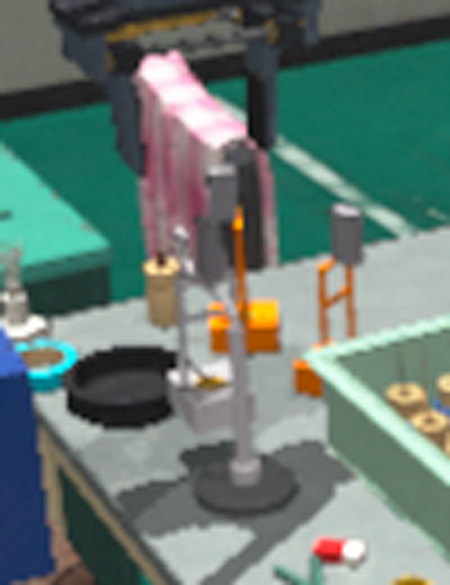

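```bash
python3 - <<'E'
from h import *
f=np.load("wrist1.npy",allow_pickle=True).item()
C=cloud(f); Z=C[...,2]
top=np.zeros(Z.shape,bool); top[185:232,245:290]=(Z[185:232,245:290]>203.5)&(Z[185:232,245:290]<212)
v,u=np.nonzero(top); P=np.array([atz(f,a,b,208.5) for a,b in zip(u,v)])[:,:2]
r=cv2.minAreaRect(P.astype(np.float32)); print("tab",P.mean(0),r,Z[top].mean(),len(P))
# upper bar: fit centreline pixels: rows where z 155..168 in columns left and right
B=np.zeros(Z.shape,bool); B[172:186,232:296]=(Z[172:186,232:296]>157)&(Z[172:186,232:296]<168)
B[:,251:276]=False
v,u=np.nonzero(B);P=C[v,u]; l=cv2.fitLine(P[:,:2].astype(np.float32),cv2.DIST_HUBER,0,.01,.01).ravel();print("bar",P.mean(0),math.degrees(math.atan2(l[1],l[0])),len(P), P[:,2].max())
# barb: z 178..188
B=np.zeros(Z.shape,bool); B[114:150,248:276]=(Z[114:150,248:276]>175)&(Z[114:150,248:276]<190)
v,u=np.nonzero(B);P=C[v,u];d=P[:,:2]@[math.cos(math.radians(59)),math.sin(math.radians(59))]
print("barb",P.mean(0),d.min(),d.max(),P[np.argmax(d)])
B=np.zeros(Z.shape,bool); B[146:172,255:268]=(Z[146:172,255:268]>150)&(Z[146:172,255:268]<162)
v,u=np.nonzero(B);P2=C[v,u];print("arm",P2.mean(0),len(P2))
B=np.zeros(Z.shape,bool); B[226:241,248:276]=(Z[226:241,248:276]>136)&(Z[226:241,248:276]<160)
v,u=np.nonzero(B);P3=C[v,u];print("post",P3.mean(0),len(P3))
m=(Z[150:240,220:305]>7)&(Z[150:240,220:305]<16)
v,u=np.nonzero(m);P4=np.array([atz(f,a+220,b+150,12) for a,b in zip(u,v)])[:,:2];print("foot",cv2.minEnclosingCircle(P4.astype(np.float32)))
B=np.zeros(Z.shape,bool); B[125:160,232:292]=(Z[125:160,232:292]>60)&(Z[125:160,232:292]<75)
v,u=np.nonzero(B);P5=C[v,u]; print("blk",cv2.minAreaRect(P5[:,:2].astype(np.float32)),P5[:,2].mean())
for a,b in((P,P2),(P,P3),(P2,P3)):
    e=(a.mean(0)-b.mean(0));print(math.degrees(math.atan2(e[1],e[0])),np.hypot(*e[:2]))
E
```

```text
tab [620.05394542  12.86575857] ((619.9693603515625, 12.777521133422852), (25.38025665283203, 13.86362075805664), 57.36417770385742) 207.75741652671638 711
bar [625.00550372  22.94660246 162.44418341] -32.61389301449176 246 165.158232940809
barb [644.20947238  58.17529184 182.54568219] 372.23251405348077 390.03717787013113 [648.85022488  65.16185008 181.86367506]
arm [631.12172329  35.95858592 157.08281567] 206
post [596.50260354 -22.91491173 147.64117348] 144
foot ((595.0709838867188, -25.510805130004883), 39.33427810668945)
blk ((631.9102783203125, 34.99193572998047), (33.18384552001953, 49.48172378540039), 57.958457946777344) 67.98793508180215
59.49787639543149 25.785096435521748
59.530912400639494 94.08276382580824
59.5433848099994 68.29767329464495
```

```bash
python3 -m jog '[[0.0912,0.0035,0.0035,0.03,0,0,0.03],[0.05,0,0,0.035,0,0,0],[0.03,0,0,0.022,0,0,0],[0.03,0,0,0,0,0,0],[0.03,0,0,0,0,0,0],[0.03,0,0,0,0,0,0]]' 60
python3 - <<'E'
from h import *
s=status.state();print(s["time_s"],s["ee_pos"],s["ee_rot"],s["gripper_width"])
f=vision.grab_frame("wrist"); cv2.imwrite("pics/w2.png",f["color"])
E
```

```text
time_s: 5.22
ee_pos: [620.8, 13.5, 365.2]
ee_rot: [179.9, -0.1, 57.5]
force: [0.0, -0.3, -0.2]
gripper_width: 44.3
5.225 [620.78283869  13.53090262 365.24330614] [ 1.79865413e+02 -7.62899698e-02  5.74864490e+01] 44.32847168195074
```

View pics/w2.png

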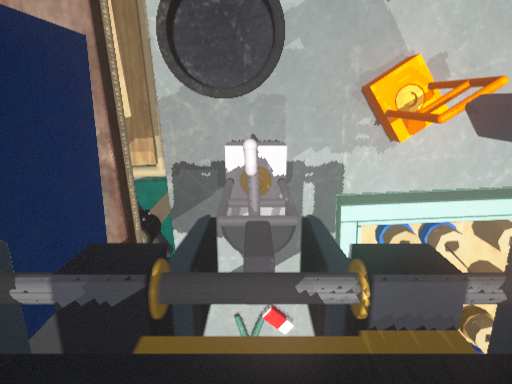

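The tab shows at px (258,240), midway between the fingers. I'm closing on it.

```bash
python3 -m jog '[[0,0,0,0.001,0,0,0],[0,0,0,0,0,0,0],[0,0,0,0,0,0,0],[0,0,0,0,0,0,0],[0,0,0,0,0,0,0],[0,0,0,0,0,0,0],[0,0,0,0,0,0,0],[0,0,0,0,0,0,0]]' 60
python3 - <<'E'
from h import *
s=status.state();print(s["time_s"],s["ee_pos"],s["ee_rot"],s["gripper_width"],s["force"],s["torque"])
f=vision.grab_frame("wrist"); cv2.imwrite("pics/w3.png",f["color"])
E
```

```text
time_s: 6.28
ee_pos: [620.4, 13.7, 362.7]
ee_rot: [-180.0, 0.0, 57.5]
force: [-1.4, 1.1, 0.9]
gripper_width: 13.7
6.275 [620.44401836  13.7025045  362.74848094] [-1.79982401e+02  6.13547143e-03  5.75130937e+01] 13.736453731131823 [-1.40641043  1.14976625  0.91499223] [ 0.16745783  0.27416203 -0.04600804]
```

View pics/w3.png

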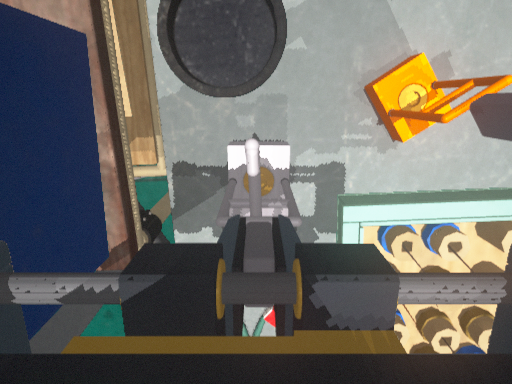

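```bash
cat > rows.py <<'E'
from h import *
F=np.array([595,-25.5]);PSI=59.5;BX,BZ=10.5,201.2
def pose(X,Z,th,yaw=PSI,y=0,bx=BX,bz=BZ):
    c,s=math.cos(math.radians(PSI)),math.sin(math.radians(PSI))
    b=np.array([F[0]+(85+X)*c-y*s,F[1]+(85+X)*s+y*c,155+Z])
    Rt=R.from_euler("ZY",[yaw,-th],degrees=True)*R.from_euler("x",180,degrees=True)
    return b-Rt.apply([bx,0,bz]),Rt
def rows(cur,wps):
    p,r=cur
    for w in wps:
        q,t=w; d=r.inv().apply(q-p); v=(r.inv()*t).as_rotvec()
        print([round(float(x),4) for x in d/1000],[round(float(x),4) for x in v]); p,r=q,t
def cur():
    s=status.state(); return s["ee_pos"],R.from_euler("xyz",s["ee_rot"],degrees=True)
def where(bx=BX,bz=BZ):
    p,r=cur(); b=p+r.apply([bx,0,bz]); c,s=math.cos(math.radians(PSI)),math.sin(math.radians(PSI))
    d=b[:2]-F; e=(r*R.from_euler("x",180,degrees=True)).as_euler("ZYX",degrees=True)
    print("X %.1f y %.1f Z %.1f"%(d[0]*c+d[1]*s-85,-d[0]*s+d[1]*c,b[2]-155),"yaw,pitch,roll",e.round(1),"F",status.state()["force"].round(1),"w",round(status.state()["gripper_width"],1))
E
python3 - <<'E'
from rows import *
where()
rows(cur(),[pose(-28,9,0,58.5,-1),pose(-26,12,0,59.5,0),pose(-22,13,3),pose(-18,14,6),pose(-16,15.5,10),pose(-13.5,17,15),pose(-11,18.3,20),pose(-8.5,20.5,25),pose(-6,23,30),pose(-6,25,33)])
E
```

```text
X -27.8 y -2.4 Z 6.6 yaw,pitch,roll [57.5  0.   0. ] F [-2.1  0.9  2. ] w 13.8
[-0.0002, -0.0012, -0.0024] [-0.0002, 0.0001, -0.0172]
[0.002, -0.0009, -0.003] [0.0, 0.0, -0.0175]
[-0.0065, -0.0, -0.0002] [0.0, 0.0524, -0.0]
[-0.0065, 0.0, 0.0] [-0.0, 0.0524, 0.0]
[-0.0119, -0.0, -0.0001] [0.0, 0.0698, 0.0]
[-0.0148, 0.0, 0.0006] [-0.0, 0.0873, 0.0]
[-0.0147, 0.0, 0.0011] [0.0, 0.0873, -0.0]
[-0.0144, -0.0, 0.0005] [-0.0, 0.0873, 0.0]
[-0.0142, -0.0, 0.0005] [0.0, 0.0873, 0.0]
[-0.0095, 0.0, -0.0009] [0.0, 0.0524, 0.0]
```

```bash
python3 -m jog '[[0,0,-0.001,-0.0024,0,0,-0.017],[0,0.002,-0.001,-0.003,0,0,-0.0175],[0,0,0,0,0,0,0],[0,0,0,0,0,0,0]]' 60
python3 - <<'E'
from rows import *
where()
f=vision.grab_frame("wrist"); cv2.imwrite("pics/w4.png",cv2.resize(f["color"][110:260,190:330],None,fx=4,fy=4))
f=vision.grab_frame("scene"); cv2.imwrite("pics/s4.png",cv2.resize(f["color"][90:240,170:270],None,fx=4,fy=4,interpolation=cv2.INTER_CUBIC))
E
```

```text
time_s: 6.82
ee_pos: [619.9, 16.4, 368.0]
ee_rot: [180.0, 0.0, 59.5]
force: [-0.1, 0.4, -2.8]
gripper_width: 13.9
X -25.8 y -0.2 Z 11.8 yaw,pitch,roll [59.5  0.  -0. ] F [-0.1  0.4 -2.8] w 13.9
```

View pics/w4.png

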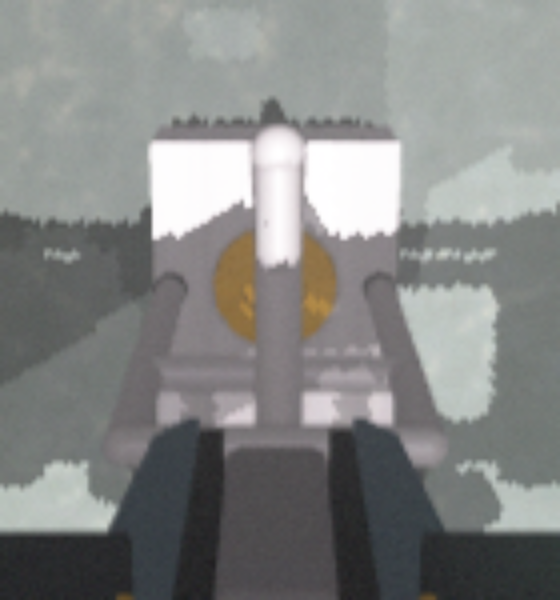

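View pics/s4.png

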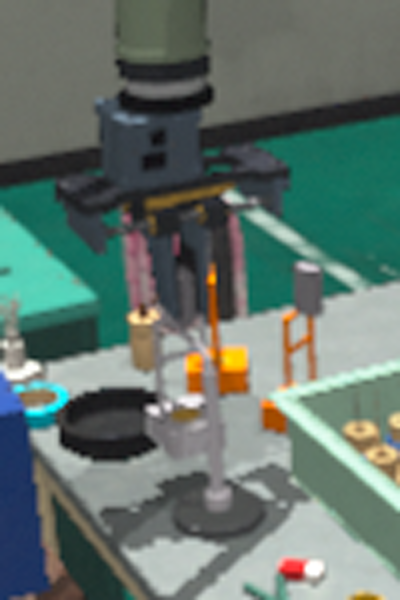

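The weight is on the gripper (about 2.5 N), the hook is centred in the eye at (280,150–430) in the wrist crop, and the bushing is home. Next comes the tilt.

```bash
python3 -m jog '[[0,-0.0065,0,0,0,0.0524,0],[0,-0.0065,0,0,0,0.0524,0],[0,-0.012,0,0,0,0.07,0],[0,-0.0148,0,0.0006,0,0.0873,0],[0,-0.0147,0,0.0011,0,0.0873,0],[0,-0.0144,0,0.0005,0,0.0873,0],[0,0,0,0,0,0,0],[0,0,0,0,0,0,0]]' 60
python3 - <<'E'
from rows import *
where()
f=vision.grab_frame("wrist"); cv2.imwrite("pics/w5.png",cv2.resize(f["color"][110:260,190:330],None,fx=4,fy=4))
E
```

```text
time_s: 7.92
ee_pos: [586.3, -40.9, 353.4]
ee_rot: [180.0, -24.9, 59.5]
force: [-0.4, 0.1, -1.9]
gripper_width: 13.5
X -8.3 y -0.4 Z 20.4 yaw,pitch,roll [ 59.5 -24.9  -0. ] F [-0.4  0.1 -1.9] w 13.5
```

View pics/w5.png

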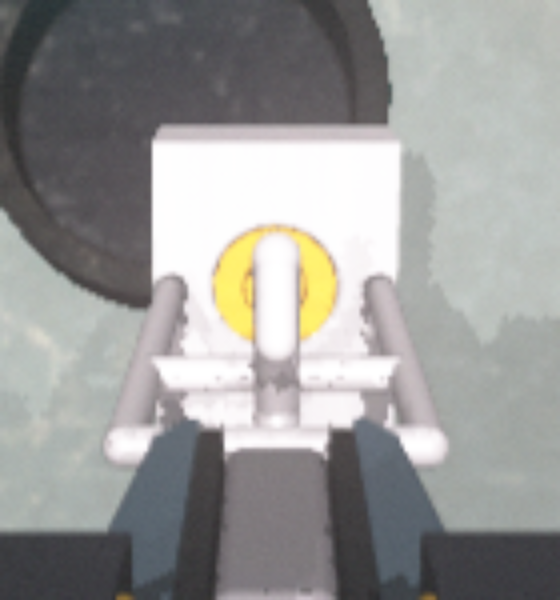

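```bash
cat > chk.py <<'E'
from rows import *
import sys
def chk(name):
    where()
    f=vision.grab_frame("wrist"); im=cv2.resize(f["color"][100:270,180:340],None,fx=3.5,fy=3.5)
    c,s=math.cos(math.radians(PSI)),math.sin(math.radians(PSI))
    hp=lambda x,z:proj(f,[F[0]+(85+x)*c,F[1]+(85+x)*s,155+z])
    for x,z,col in ((0,0,(0,0,255)),(18.4,26.2,(0,255,0)),(6.4,26.2,(255,0,0))):
        u,v=hp(x,z); cv2.circle(im,(int((u-180+.5)*3.5),int((v-100+.5)*3.5)),4,col,-1)
    p,r=cur(); 
    for z in (0,34):
        for y in (-21.5,21.5):
            u,v=proj(f,p+r.apply([BX,y,BZ+z])); cv2.circle(im,(int((u-180+.5)*3.5),int((v-100+.5)*3.5)),3,(255,0,255),-1)
    cv2.imwrite(f"pics/{name}.png",im)
if __name__=="__main__": chk(sys.argv[1])
E
python3 chk.py w6; python3 - <<'E'
from rows import *
rows(cur(),[pose(-6,23,30),pose(-6,25,33),pose(-4.5,28,33),pose(-3,31,33),pose(0,35,33),pose(3,38,33)])
E
```

```text
X -8.0 y -0.4 Z 20.5 yaw,pitch,roll [ 59.6 -25.   -0.1] F [-0.2  0.5 -2.5] w 13.5
[-0.0149, -0.0002, 0.0002] [0.0004, 0.0876, 0.0012]
[-0.0095, 0.0, -0.0009] [0.0, 0.0524, 0.0]
[0.0029, -0.0, -0.0017] [0.0, 0.0, 0.0]
[0.0029, 0.0, -0.0017] [0.0, 0.0, 0.0]
[0.0047, -0.0, -0.0017] [0.0, 0.0, 0.0]
[0.0041, 0.0, -0.0009] [0.0, 0.0, 0.0]
```

View pics/w6.png

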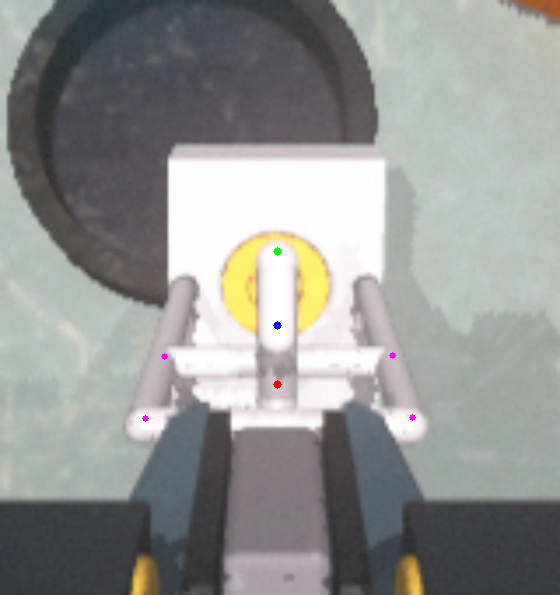

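```bash
sed -i 's/BX,BZ=10.5/BX,BZ=9.5/' rows.py; python3 - <<'E'
from rows import *
where()
rows(cur(),[pose(-6.5,22,29),pose(-6,25,33),pose(-4.5,28,33),pose(-3,31,33),pose(0,35,33),pose(3,38,33),pose(10,42,33),pose(22,49,33),pose(32,49,33)])
E
```

```text
X -8.7 y -0.3 Z 20.1 yaw,pitch,roll [ 59.6 -25.   -0.1] F [-0.2  0.5 -2. ] w 13.8
[-0.0113, -0.0002, 0.0003] [0.0004, 0.0701, 0.0012]
[-0.0121, 0.0, -0.0012] [-0.0, 0.0698, 0.0]
[0.0029, -0.0, -0.0017] [0.0, 0.0, 0.0]
[0.0029, 0.0, -0.0017] [0.0, 0.0, 0.0]
[0.0047, -0.0, -0.0017] [0.0, 0.0, 0.0]
[0.0041, 0.0, -0.0009] [0.0, 0.0, 0.0]
[0.008, 0.0, 0.0005] [0.0, 0.0, 0.0]
[0.0139, -0.0, 0.0007] [0.0, 0.0, 0.0]
[0.0084, -0.0, 0.0054] [0.0, 0.0, 0.0]
```

```bash
python3 -m jog '[[0,-0.0113,-0.0002,0.0003,0,0.07,0.001],[0,-0.0121,0,-0.0012,0,0.07,0],[0,0.0029,0,-0.0017,0,0,0],[0,0.0029,0,-0.0017,0,0,0],[0,0,0,0,0,0,0],[0,0,0,0,0,0,0]]' 60
python3 chk.py w7
```

```text
time_s: 8.78
ee_pos: [576.8, -56.2, 349.5]
ee_rot: [180.0, -33.0, 59.5]
force: [0.7, 0.5, -2.3]
gripper_width: 13.8
X -3.1 y 0.1 Z 31.0 yaw,pitch,roll [ 59.5 -33.   -0. ] F [ 0.7  0.5 -2.3] w 13.8
```

View pics/w7.png

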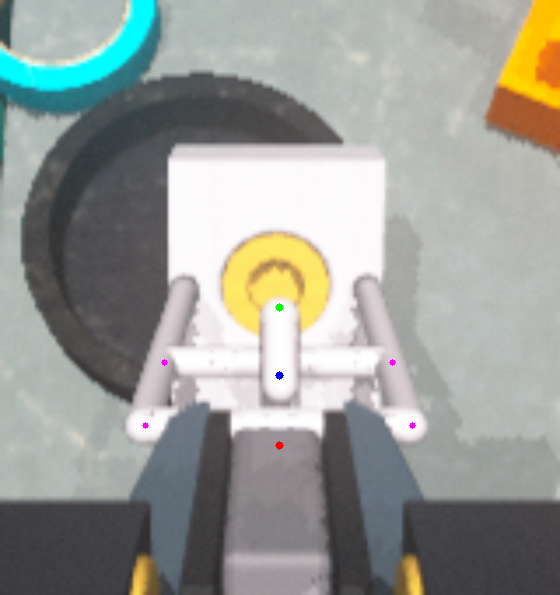

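The model dots sit on the nose tip (280,307) and on the bars, and there is no contact force. I'm moving out along the nose.

```bash
python3 -m jog '[[0,0.0047,0,-0.0017,0,0,0],[0,0.0041,0,-0.0009,0,0,0],[0,0.008,0,0.0005,0,0,0],[0,0,0,0,0,0,0],[0,0,0,0,0,0,0]]' 60
python3 chk.py w8; python3 - <<'E'
from rows import *
rows(cur(),[pose(16,45,33),pose(22,49,33),pose(32,49,33),pose(44,49,33),pose(56,52,33),pose(70,58,33)])
E
```

```text
time_s: 9.45
ee_pos: [583.1, -45.4, 360.1]
ee_rot: [-180.0, -33.0, 59.4]
force: [0.2, -0.1, -2.8]
gripper_width: 13.3
X 9.5 y 0.1 Z 41.6 yaw,pitch,roll [ 59.4 -33.    0. ] F [ 0.2 -0.1 -2.8] w 13.3
[0.0076, 0.0001, 0.0007] [-0.0, -0.0005, -0.0012]
[0.0072, -0.0, -0.0001] [0.0, 0.0, 0.0]
[0.0084, -0.0, 0.0054] [0.0, 0.0, 0.0]
[0.0101, -0.0, 0.0065] [0.0, 0.0, 0.0]
[0.0117, -0.0, 0.004] [0.0, 0.0, 0.0]
[0.015, 0.0, 0.0026] [0.0, 0.0, 0.0]
```

View pics/w8.png

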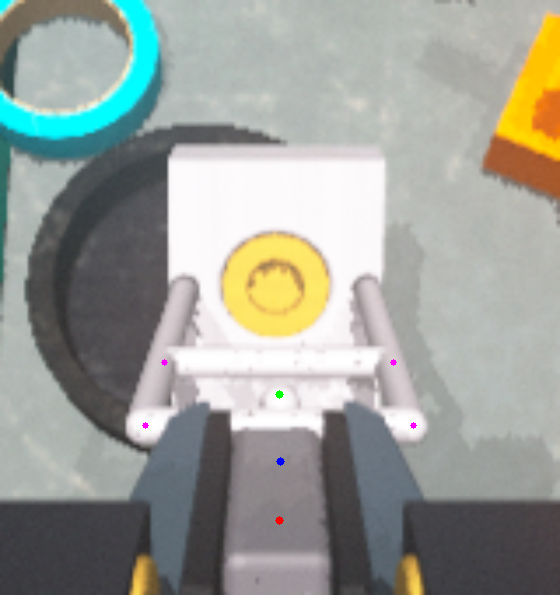

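```bash
python3 -m jog '[[0,0.0076,0,0.0007,0,0,0],[0,0.0072,0,0,0,0,0],[0,0.0084,0,0.0054,0,0,0],[0,0.0101,0,0.0065,0,0,0],[0,0.0117,0,0.004,0,0,0],[0,0,0,0,0,0,0]]' 60
python3 chk.py w9;  python3 - <<'E'
from rows import *
rows(cur(),[pose(70,60,33),pose(74,85,33),pose(74,110,26),pose(70,140,18),pose(66,160,9),pose(60,170,0)])
print(status.state()["qpos"])
E
```

```text
time_s: 10.25
ee_pos: [607.4, -4.2, 371.0]
ee_rot: [180.0, -33.1, 59.5]
force: [-0.3, 0.4, -2.1]
gripper_width: 13.8
X 57.4 y 0.1 Z 52.6 yaw,pitch,roll [ 59.5 -33.1  -0. ] F [-0.3  0.4 -2.1] w 13.8
[0.0154, 0.0001, 0.0008] [-0.0002, -0.0005, -0.0]
[0.017, -0.0, -0.0188] [0.0, 0.0, 0.0]
[0.0382, -0.0, -0.0206] [-0.0, -0.1222, -0.0]
[0.0377, 0.0, -0.0281] [0.0, -0.1396, -0.0]
[0.034, -0.0, -0.0193] [-0.0, -0.1571, -0.0]
[0.0272, -0.0, -0.0098] [0.0, -0.1571, -0.0]
[-8.46093696 20.40464722 95.16374269 37.10283182 56.8922005   3.32215766]
```

View pics/w9.png

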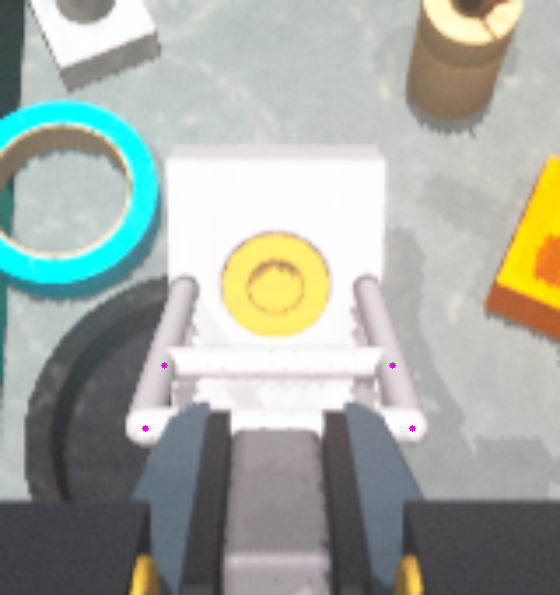

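The carrier is free of the hook with the bushing home. Raising and levelling it.

```bash
python3 -m jog '[[0,0.015,0,0.001,0,0,0],[0,0.017,0,-0.019,0,0,0],[0,0.038,0,-0.0206,0,-0.122,0],[0,0.038,0,-0.028,0,-0.14,0],[0,0.034,0,-0.019,0,-0.157,0],[0,0.027,0,-0.01,0,-0.158,0],[0,0,0,0,0,0,0]]' 60
python3 chk.py w10
python3 - <<'E'
from rows import *
p,r=cur();print(p,status.state()["qpos"].round(1))
f=vision.grab_frame("top");cv2.imwrite("pics/t10.png",f["color"])
t=np.array([406.6,-319]); d=t-p[:2]; print(r.inv().apply([*d,0]))
E
```

```text
time_s: 11.18
ee_pos: [664.4, 93.0, 526.5]
ee_rot: [180.0, -0.2, 59.6]
force: [0.6, -0.5, -3.2]
gripper_width: 13.7
X 62.6 y 0.2 Z 170.3 yaw,pitch,roll [59.6 -0.2 -0. ] F [ 0.6 -0.5 -3.2] w 13.7
[663.81193105  91.59668483 525.40109985] [ 6.8 25.2 62.1  0.2 92.7 37.3]
[-484.3137569   -13.64011877   -1.32177906]
```

View pics/w10.png

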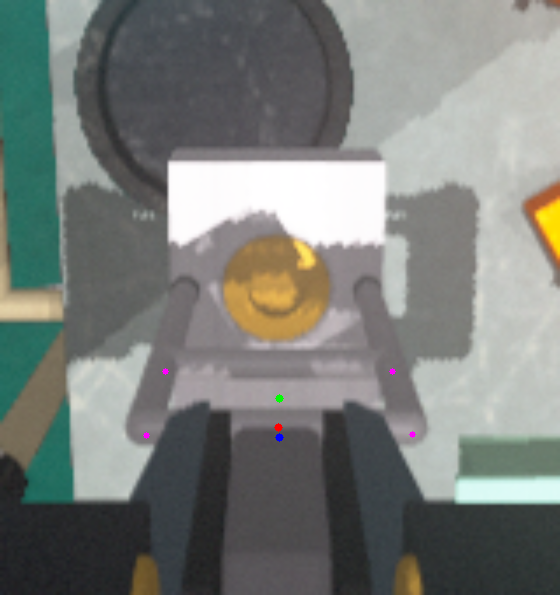

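View pics/t10.png

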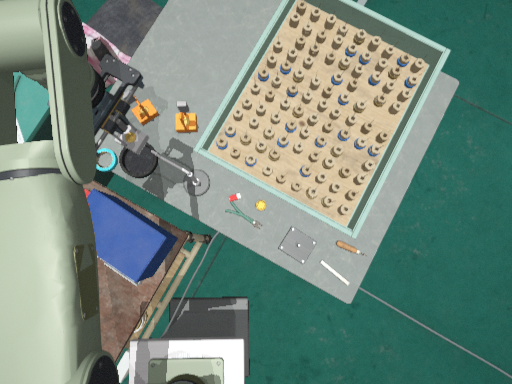

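```bash
python3 -m jog '[[0,-0.03,-0.001,0,0,0,0],[0,-0.05,-0.001,0,0,0,0],[0,-0.055,-0.001,0,0,0,0],[0,-0.055,-0.001,0,0,0,0],[0,-0.055,-0.001,0,0,0,0],[0,-0.055,-0.002,0,0,0,0],[0,-0.055,-0.002,0,0,0,0],[0,-0.055,-0.001,0,0,0,0],[0,-0.055,-0.001,0,0,0,0],[0,-0.055,-0.001,0,0,0,0],[0,-0.05,-0.001,0,0,0,0],[0,-0.03,-0.001,0,0,0,0]]' 60
python3 -m jog '[[0,0,0,0.04,0,0,0],[0,0,0,0.04,0,0,0],[0,0,0,0.03,0,0,0],[0,0,0,0,0,0,0],[0,0,0,0,0,0,0]]' 60
python3 - <<'E'
from rows import *
p,r=cur();print(p,status.state()["ee_rot"],status.state()["qpos"].round(1))
f=vision.grab_frame("wrist");cv2.imwrite("pics/w11.png",f["color"]);np.save("w11.npy",f,allow_pickle=True)
E
```

```text
time_s: 12.78
ee_pos: [343.1, -420.9, 525.3]
ee_rot: [180.0, -0.1, 59.2]
force: [1.0, 0.2, -1.9]
gripper_width: 13.6
time_s: 13.4
ee_pos: [345.7, -419.5, 417.4]
ee_rot: [179.9, 0.0, 59.4]
force: [0.4, -0.1, -2.6]
gripper_width: 13.8
[ 345.65330712 -419.47102674  417.36333036] [1.79869060e+02 3.13806294e-02 5.93565719e+01] [-51.7  15.   92.6   0.   72.3 -21.1]
```

View pics/w11.png

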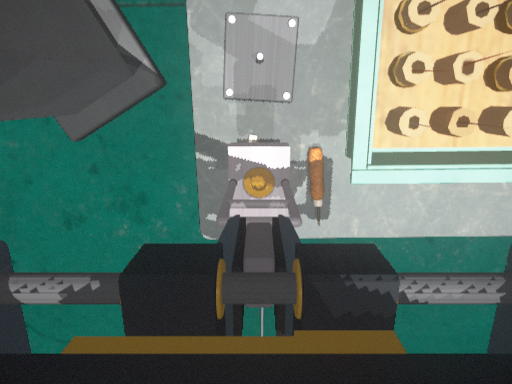

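```bash
python3 - <<'E'
from rows import *
f=np.load("w11.npy",allow_pickle=True).item()
im=f["color"]
a=cv2.resize(im[5:110,215:305],None,fx=5,fy=5,interpolation=cv2.INTER_CUBIC);b=cv2.resize(im[135:245,205:315],None,fx=5,fy=5,interpolation=cv2.INTER_CUBIC)
cv2.imwrite("pics/w11a.png",a);cv2.imwrite("pics/w11b.png",b)
C=cloud(f);Z=C[...,2]
m=np.zeros(Z.shape,bool);m[50:64,253:268]=Z[50:64,253:268]>22;v,u=np.nonzero(m);print("pin",C[v,u].mean(0),len(u),Z[m].max())
for v in range(50,64,2):print(v,Z[v,250:270:2].astype(int))
m=np.zeros(Z.shape,bool);m[8:108,218:304]=abs(Z[8:108,218:304]-10)<4;v,u=np.nonzero(m);P=np.array([atz(f,x,y,10)[:2] for x,y in zip(u,v)]).astype(np.float32);print("plate",cv2.minAreaRect(P),Z[m].mean())
p=np.array([345.65,-419.47,417.36]);r=R.from_euler("xyz",[179.87,.03,59.36],degrees=True)
# bushing yellow
hsv=cv2.cvtColor(im,cv2.COLOR_BGR2HSV);m=(hsv[...,1]>120)&(hsv[...,0]>12)&(hsv[...,0]<35);m[:,:235]=0;m[:,285:]=0;m[:160]=0;m[205:]=0
v,u=np.nonzero(m);print("bush",len(u),u.min(),u.max(),v.min(),v.max(),np.median(Z[m]),r.inv().apply(C[m].mean(0)-p))
q=atz(f,(u.min()+u.max())/2,(v.min()+v.max())/2,p[2]-201.2-118+26);print(q,r.inv().apply(q-p))
E
```

```text
pin [ 405.71740424 -320.42868031   36.26771783] 59 396.5138462970649
50 [9 9 9 9 9 8 9 8 8 9]
52 [  8   8 396   9  30  29   9   9   7  10]
54 [ 8  8  8 30 31 30 30  9  9  8]
56 [ 9  8 10 30 29 31 31  8  8  8]
58 [ 9  9 10 26 31 32 29  8  7  9]
60 [ 9 10  7  8 24 25 13 10  7  8]
62 [10  7  8 10  8 10  8 10  8  8]
plate ((406.0987548828125, -319.614501953125), (85.29777526855469, 75.40168762207031), 55.96087646484375) 9.107559350293112
bush 663 244 273 168 196 121.77464953964773 [  9.09835566  -0.74721602 294.87678805]
[ 350.60348855 -411.11549936  124.16      ] [  9.8661237   -0.66112925 293.19412893]
```

View pics/w11a.png

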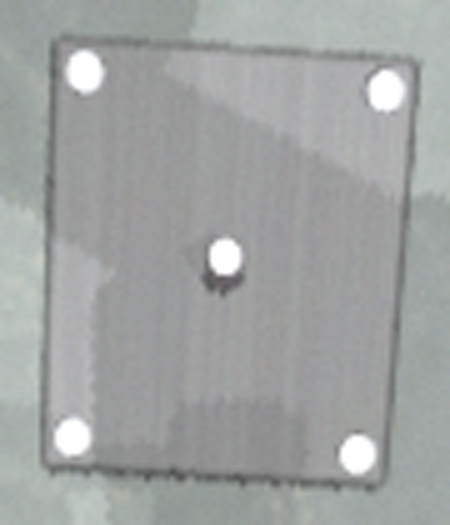

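View pics/w11b.png

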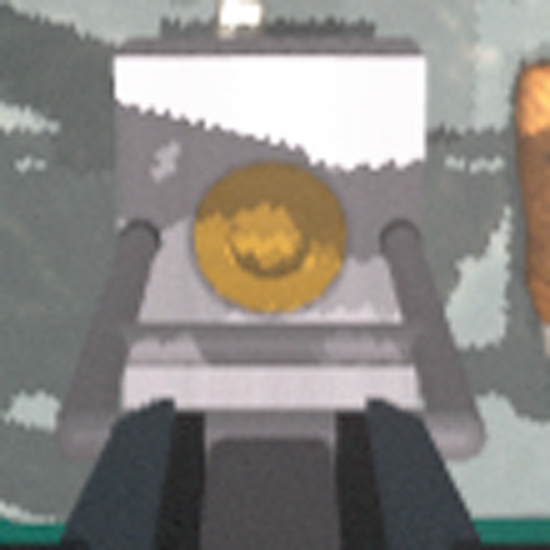

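```bash
python3 - <<'E'
from rows import *
p,r=cur(); tgt=np.array([406,-319.6]); o=r.apply([9.5,-0.7,0]); d=np.array([*(tgt-o[:2]-p[:2]),0]); print(r.inv().apply(d).round(1),p.round(1),status.state()["ee_rot"])
E
```

```text
[ 1.071e+02  1.500e+00 -1.000e-01] [ 345.9 -419.5  417.8] [1.79822436e+02 6.18201458e-02 5.93776877e+01]
```

```bash
python3 -m jog '[[0,0.03,0.0005,0,0,0,0],[0,0.045,0.0005,0,0,0,0],[0,0.032,0.0005,0,0,0,0],[0,0,0,0.02,0,0,0],[0,0,0,0.02,0,0,0],[0,0,0,0.01,0,0,0],[0,0,0,0,0,0,0],[0,0,0,0,0,0,0]]' 60
python3 - <<'E'
from rows import *
p,r=cur(); s=status.state(); tgt=np.array([406,-319.6]); o=r.apply([9.5,-0.7,0]); d=np.array([*(tgt-o[:2]-p[:2]),0]); print(r.inv().apply(d).round(1),p.round(1),s["ee_rot"],s["force"],s["torque"])
for n in("wrist","scene","top"):
    f=vision.grab_frame(n);cv2.imwrite(f"pics/{n}12.png",f["color"])
    if n=="scene":cv2.imwrite("pics/s12c.png",cv2.resize(f["color"][170:320,220:340],None,fx=4,fy=4,interpolation=cv2.INTER_CUBIC))
E
```

```text
time_s: 14.45
ee_pos: [402.2, -328.2, 367.1]
ee_rot: [179.9, 0.0, 59.4]
force: [-0.3, -0.1, -2.2]
gripper_width: 13.4
[-0.1 -0.4 -0. ] [ 402.2 -328.2  367.1] [1.79895208e+02 3.48177805e-02 5.94193738e+01] [-0.34547098 -0.12960949 -2.2168161 ] [-0.06427021 -0.05349801  0.01547779]
```

View pics/s12c.png

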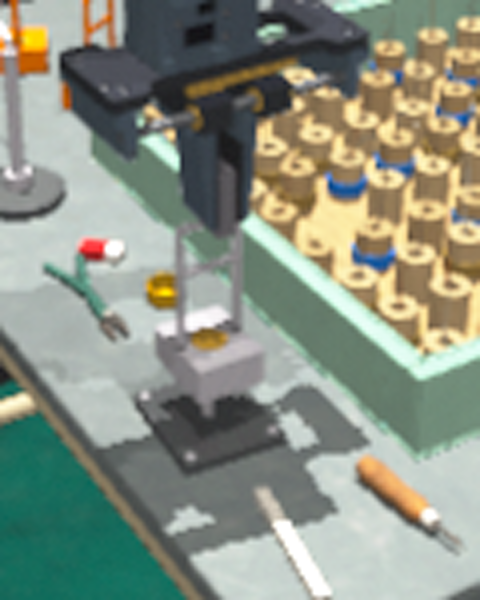

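View pics/wrist12.png

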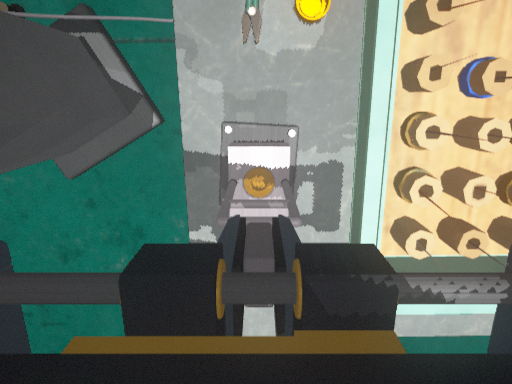

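The carrier hangs upright, centred over the plate, with the pin entering under its middle (scene crop at (208,405)). Lowering it carefully.

```bash
python3 -m jog '[[0,0,0,0.006,0,0,0],[0,0,0,0.006,0,0,0],[0,0,0,0.005,0,0,0],[0,0,0,0,0,0,0],[0,0,0,0,0,0,0]]' 60
python3 -m jog '[[0,0,0,0.003,0,0,0],[0,0,0,0.003,0,0,0],[0,0,0,0.002,0,0,0],[0,0,0,0,0,0,0],[0,0,0,0,0,0,0]]' 60
```

```text
time_s: 15.22
ee_pos: [402.0, -327.9, 349.1]
ee_rot: [-180.0, 0.0, 59.4]
force: [-0.6, 0.2, -2.8]
gripper_width: 13.6
time_s: 15.85
ee_pos: [402.0, -328.0, 341.6]
ee_rot: [180.0, 0.0, 59.4]
force: [-0.2, 0.6, 5.2]
gripper_width: 13.3
```

Contact came at about 344, as expected, with roughly 7.7 N on the bushing. I'll keep pressing.

```bash
python3 -m jog '[[0,0,0,0.002,0,0,0],[0,0,0,0.002,0,0,0],[0,0,0,0.002,0,0,0],[0,0,0,0.002,0,0,0],[0,0,0,0,0,0,0],[0,0,0,0,0,0,0]]' 60
python3 - <<'E'
from rows import *
f=vision.grab_frame("wrist");cv2.imwrite("pics/w13.png",cv2.resize(f["color"][110:260,190:330],None,fx=4,fy=4))
E
```

```text
time_s: 16.6
ee_pos: [402.1, -328.0, 333.2]
ee_rot: [180.0, 0.0, 59.4]
force: [-0.1, -0.3, 3.9]
gripper_width: 13.6
```

View pics/w13.png

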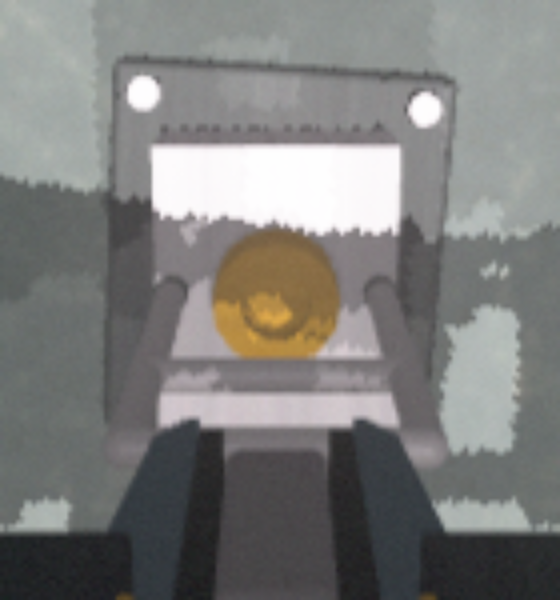

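The bushing is rising and the carrier hasn't slipped in the grip. Next is the last few millimetres down to the plate.

```bash
python3 -m jog '[[0,0,0,0.001,0,0,0],[0,0,0,0.001,0,0,0],[0,0,0,0.001,0,0,0],[0,0,0,0,0,0,0]]' 60
python3 -m jog '[[0,0,0,0.001,0,0,0],[0,0,0,0,0,0,0],[0,0,0,0,0,0,0]]' 60
```

```text
time_s: 17.15
ee_pos: [402.1, -328.0, 330.2]
ee_rot: [180.0, 0.0, 59.4]
force: [-0.9, -0.2, 3.4]
gripper_width: 13.8
time_s: 17.52
ee_pos: [402.0, -328.0, 329.8]
ee_rot: [180.0, 0.0, 59.4]
force: [-0.4, -0.4, 8.2]
gripper_width: 13.8
```

```bash
python3 -m jog '[[0,0,0,0.001,0,0,0],[0,0,0,0,0,0,0],[0,0,0,0,0,0,0]]' 60
```

```text
time_s: 17.9
ee_pos: [402.0, -327.9, 329.8]
ee_rot: [179.9, 0.0, 59.4]
force: [-1.3, 1.7, 15.3]
gripper_width: 13.4
```

```bash
python3 -m jog '[[0,0,0,0.001,0,0,0],[0,0,0,0,0,0,0],[0,0,0,0,0,0,0]]' 60
python3 - <<'E'
from rows import *
f=vision.grab_frame("scene");cv2.imwrite("pics/s14.png",cv2.resize(f["color"][190:310,230:330],None,fx=5,fy=5,interpolation=cv2.INTER_CUBIC))
f=vision.grab_frame("wrist");C=cloud(f);Z=C[...,2]
print("bushing",np.median(Z[176:196,253:266]),"block",np.median(Z[150:165,235:285]),"plate",np.median(Z[134:140,235:280]))
cv2.imwrite("pics/w14.png",cv2.resize(f["color"][110:260,190:330],None,fx=4,fy=4))
E
```

```text
time_s: 18.27
ee_pos: [401.9, -327.9, 329.8]
ee_rot: [179.9, 0.0, 59.4]
force: [-2.8, 2.5, 19.2]
gripper_width: 13.9
bushing 46.45587276040038 block 35.09408543999257 plate 9.138918574120964
```

View pics/s14.png

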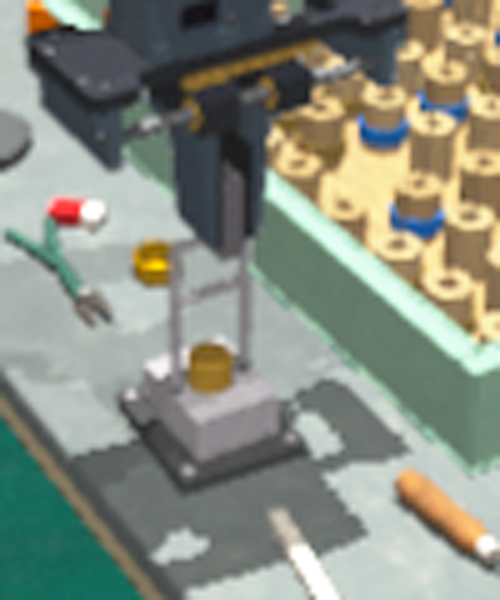

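View pics/w14.png

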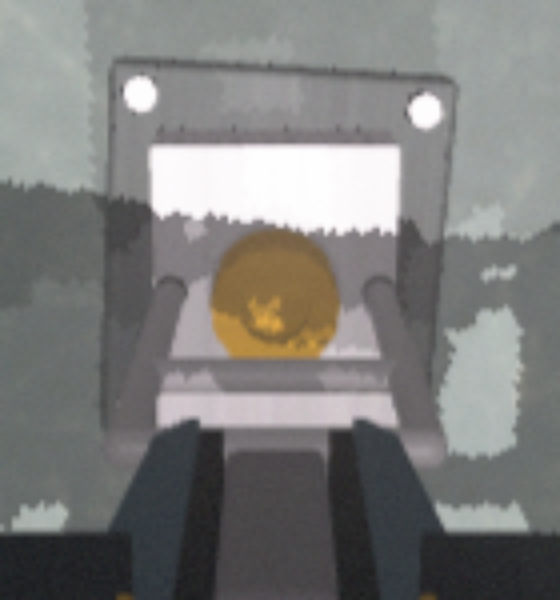

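The block's top is 26.0 mm above the plate, so the carrier is seated, and the bushing stands well out of it. Easing off the push, releasing and rising.

```bash
python3 -m jog '[[0,0,0,-0.0015,0,0,0],[0,0,0,-0.001,0,0,0],[0.03,0,0,0,0,0,0],[0.03,0,0,0,0,0,0],[0.03,0,0,0,0,0,0],[0.05,0,0,0,0,0,0],[0.05,0,0,0,0,0,0]]' 60
python3 -m jog '[[0.05,0,0,-0.01,0,0,0],[0.05,0,0,-0.03,0,0,0],[0.05,0,0,-0.05,0,0,0],[0.05,0,0,-0.05,0,0,0],[0.05,-0.04,0,-0.01,0,0,0],[0.05,-0.04,0,0,0,0,0],[0.05,0,0,0,0,0,0],[0.05,0,0,0,0,0,0]]'
python3 - <<'E'
from rows import *
f=vision.grab_frame("scene");cv2.imwrite("pics/s15.png",cv2.resize(f["color"][190:310,230:330],None,fx=5,fy=5,interpolation=cv2.INTER_CUBIC))
f=vision.grab_frame("wrist");cv2.imwrite("pics/w15.png",f["color"]);np.save("w15.npy",f,allow_pickle=True)
E
```

```text
time_s: 19.25
ee_pos: [401.9, -327.9, 329.5]
ee_rot: [-180.0, 0.0, 59.4]
force: [0.7, -0.3, 0.1]
gripper_width: 46.8
time_s: 20.25
ee_pos: [361.3, -396.4, 479.8]
ee_rot: [-180.0, -0.0, 59.4]
force: [0.1, 1.2, -0.3]
gripper_width: 50.1
```

View pics/s15.png

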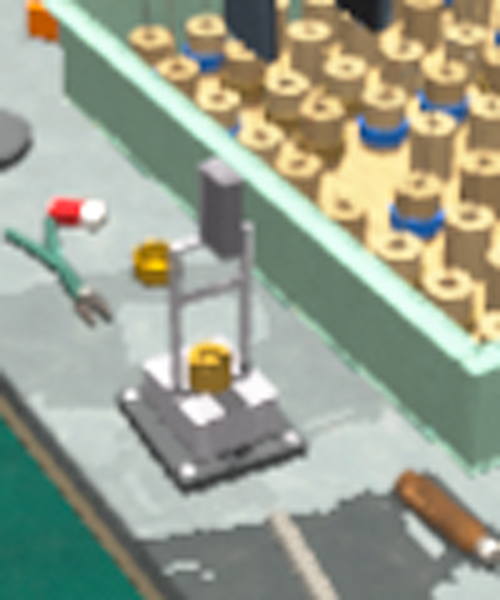

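View pics/w15.png

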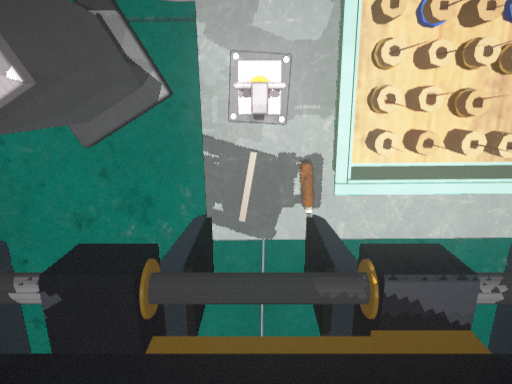

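```bash
python3 - <<'E'
from rows import *
f=np.load("w15.npy",allow_pickle=True).item();Z=cloud(f)[...,2]
for v in range(56,124,4): print(v,Z[v,232:292:4].astype(int))
for l,e in (("nippers",(494,-163)),("eraser",(549,-142)),("cap",(525,-218)),("awl",(398,-464)),("solder_stick",(325,-427))):
    pass
f=vision.grab_frame("top")
for l in ("nippers","eraser","awl","cap","solder_stick"): print(l,[(round(d["p"],2),[round(x) for x in d["location"]]) for d in vision.find_in("top",l)[:2]])
E
```

```text
56 [ 9 10  9 10  8  9  9  8 10  7  8  8 10  7  9]
60 [ 8  8 36 35 34 34 35 34 34 37 36 36 36 10 10]
64 [ 9  8 36 35 34 35 35 35 33 34 36 35 34  8 10]
68 [ 9  9 36 33 34 34 35 35 33 35 35 34 34 10  8]
72 [ 9 11 35 35 35 35 33 35 34 33 34 35 32  8  6]
76 [ 7  9 34 35 34 34 51 49 34 34 35 35 35  8 11]
80 [ 9  9 34 35 36 49 51 51 49 50 34 35 35 10  9]
84 [ 10 130 130 130 129 174 174 175 175 131 130 130 129 129   9]
88 [  8 116  94  95  94 173 174 174 175  95  94  95 110   9   7]
92 [  8   9  36  36  33 176 175 174 175  51  34  34   7   8   8]
96 [  9   9  33  35  35 174 174 174 174  35  35  36   8   9   7]
100 [ 10   8  35  35  35 176 174 173 175  35  34  36  10  10   0]
104 [  9   7  35  34  35 175 174 175 175  35  36  35   9   9  -1]
108 [  9   9  36  36  33 174 175 176 174  35  34  33   7   7   0]
112 [  7   9  35  34  35 175 175 176 174  34  36  37  10  10   0]
116 [ 10   8   9  10 458   9   8  10   8   8   9   7  10   8   0]
120 [ 9  8  9  9 10  7 11  7  8  9  8  8 10  7  0]
nippers [(0.64, [496, -161, 12])]
eraser [(0.55, [550, -138, 12]), (0.39, [595, -26, 11])]
awl [(0.56, [593, -28, 13]), (0.49, [404, -453, 13])]
cap [(0.48, [600, -28, 12])]
solder_stick [(0.57, [339, -410, 8])]
```

```bash
python3 -c "
from workcell import ticket; print(ticket.job_done())"
```

```text
the job is handed in; nothing more can be done
None
```

The carrier is off the hook and standing upright on the ejector plate, pressed fully down, with the bushing pushed up about 16 mm. I handed the job in at about 20.5 s of the 58 s allowed.

**What I did:**
- I gripped the carrier by its tab, lifted it and tilted it 33° (your guide gave 30°). I then worked the eye out over the barb; no contact showed in the force readings along the way, and the bushing was still home afterwards.
- I levelled it and set it over the pin. It pressed down with about 8 N once the pin met the bushing, rising to 19 N once it sat on the plate. Then I let go and backed away.

**Last checks:**
- The block's top is 26 mm above the plate, so it is fully seated.
- The bushing's rim is about 16 mm above the block.
- The carrier stands level and upright, and nothing touches the robot.

**Disagreements:**
- **Wrist-camera heights:** they read about 1 to 1.5 mm low, so I used height differences instead.
- **Loose items:** in the final top picture the nippers and eraser were found within about 4 mm of where they started. The awl and solder bar came out about 10 mm and 15–20 mm from their first readings. I put that down to detector scatter, because both were away from anything the robot touched.
- **Cap:** the detector missed it and reported the hook foot instead. The last scene picture still shows a small yellow ring where the cap was.

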